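Charge the washed thermometer probes

ROBOT

A 6-joint arm with a two-finger parallel gripper is mounted at the origin on a cart in front of the work surface, level with it; the furniture and walls round the work are solid. World frame = base frame: x ahead of the robot, y to its left, z up, the work surface at z = 0. Lengths are in m, angles in rad, forces in N, time in s.
With the tool pointing down it reaches from about 0.3 to 0.825 m from the base axis. Payload 5.4 kg.
Tool frame: the origin (TCP) lies at the very end of the fingers, on their centre line; the grasp point (between the pads) lies 19 mm behind it; z points along the fingers, x is the direction in which the jaws open and shut, and the axes are right-handed (so a half turn about z gives the same grasp; the last joint's range is limited). The gripper opens to 92 mm and grips with 3 to 60 N. Pads are 20 mm wide; open, the fingers measure 128 mm over their backs; the gripper's body (75 mm by 189 mm) begins 69 mm behind the grasp point.
Start: joints at [0.99, 0.158, 1.597, -0, 1.386, -0.21], TCP at [0.208, 0.536, 0.182] pointing down, gripper open.
Joint ranges: [-2.91, 2.91], [-0.94, 2.29], [0.18, 2.7], [-1.29, 4.43], [0.17, 2.64], [-3, 3]. Speed limits (rad/s): [2.57, 2.57, 3.14, 3.14, 3.14, 3.14].

INTERFACE

Orientations are given as a rotation vector (axis times angle).
In Python, from workcell import bot gives the robot as it stands. Calls block until the motion is done:
- bot.goto(position, orientation): joint-space move of the TCP to a pose.
- bot.line_to(position, rot=None, max_speed=0.15): straight line of the TCP; rot=None keeps the orientation; max_speed is the mean speed in m/s.
- bot.set_joints(angles): joint-space move.
- bot.set_gripper(opening, newtons=None): opening from 0.0 (shut) to 1.0 (fully open); newtons is the grip in N (None keeps the last); returns when the fingers have stopped.
- bot.hold(seconds).
- bot.inverse_kinematics(position, orientation): joint angles nearest the present ones, or None.
- bot.read_camera(name): name is "side" or "top"; returns a dict with "pixels" (420x560x3 uint8, blue, green, red), "fx", "fy", "cx", "cy" (pixels), "R" (3x3) and "t" (3): a world point X has camera coordinates R X + t. Camera axes: x right, y down, z forward; pixel columns grow to the right and rows downward; lengths in m; the calibration is good to about 2 mm. A picture is of the moment at which its call begins. There is no depth.
A pose or a line that the arm cannot do raises bot.MotionError and nothing moves.
- bot.job_done(): hands the job in, once; it reports no verdict.
Readings, each from a call of its own:
- bot.current_clock(): time.
- bot.current_joints(): joint angles.
- bot.current_joint_vel(): joint speeds.
- bot.current_effort(): joint torques, N m.
- bot.current_ee_pos(): TCP position.
- bot.current_tool_rot(): TCP orientation.
- bot.current_contact_force(): force on the tool from outside, world axes, zero at the start.
- bot.current_ft_torque(): the same for the moment, N m.
- bot.current_opening(): opening from 0.0 (shut) to 1.0 (fully open).
Only numpy, scipy, OpenCV 4.12 (cv2) and the standard library are available. Lean on these libraries where they do the work, as an engineer would, in place of code of your own. Each camera call takes 0.05 s, during which the arm holds its last target.

TASK

Put every washed thermometer probe from the draining stand into the charging dock, pushed fully home so that its head sits flat on the dock. Take out only as many rubber dust plugs as you need to make room and leave those in the small dish, so that in the end every socket holds either a probe or a plug. Then press the start button, and leave the other kitchen things as they stand.

Things in the scene. Friction and masses are not known exactly. Their poses are not given: they have to be found in the camera images.
- dock: Charging dock for cooking-thermometer probes: white plastic block fixed to the worktop, 100 (x) by 290 (y) by 55 mm high; origin at the centre of its underside, z up. Four identical sockets in a row along its y axis, at y = +95, +45, -5 and -55 mm, and the start button at y = -113 mm, all on its top at x = 0. It may be turned up to 0.2 rad.
- socket0 (a point): Centre of the mouth of the dock's socket at y = +95 mm, level with the dock's flat top (55 mm above the worktop); z up, axes as the dock. Square upright bore 9 by 9 mm with a 1 mm chamfer, 46 mm deep.
- socket1 (a point): Centre of the mouth of the dock's socket at y = +45 mm, level with the dock's flat top (55 mm above the worktop); z up, axes as the dock. Square upright bore 9 by 9 mm with a 1 mm chamfer, 46 mm deep.
- socket2 (a point): Centre of the mouth of the dock's socket at y = -5 mm, level with the dock's flat top (55 mm above the worktop); z up, axes as the dock. Square upright bore 9 by 9 mm with a 1 mm chamfer, 46 mm deep.
- socket3 (a point): Centre of the mouth of the dock's socket at y = -55 mm, level with the dock's flat top (55 mm above the worktop); z up, axes as the dock. Square upright bore 9 by 9 mm with a 1 mm chamfer, 46 mm deep.
- start_top (a point): Centre of the top of the round white start button (26 mm across) in its grey housing on the dock; pressed straight down.
- start (a joint): Travel of the start button in m: 0 when released, 0.006 fully pressed (about 4 N, springs back); counts as pressed beyond 0.004.
- stand: Loose wooden draining stand, 200 (x) by 70 (y) by 50 mm high, 0.8 kg; origin at the centre of its underside, z up. Four square 11 mm holes, 46 mm deep, on its top at x = -75, -25, +25, +75 mm, where the washed probes stand.
- probe0: Cordless thermometer probe, 45 g: a flat-sided black head, 16 mm thick (own x) by 26 mm wide (own y) by 40 mm high, with a steel pin 8 mm across and 42 mm long below it, with a rounded (half-ball) tip. Origin on the pin's axis at the flat underside of the head, z up along the head: it reads the height of the surface on which the head rests. Starts upright in a hole of the stand, with the flats roughly facing the stand's long sides. May be absent (None).
- probe1: Cordless thermometer probe, 45 g: a flat-sided black head, 16 mm thick (own x) by 26 mm wide (own y) by 40 mm high, with a steel pin 8 mm across and 42 mm long below it, with a rounded (half-ball) tip. Origin on the pin's axis at the flat underside of the head, z up along the head: it reads the height of the surface on which the head rests. Starts upright in a hole of the stand, with the flats roughly facing the stand's long sides. May be absent (None).
- probe2: Cordless thermometer probe, 45 g: a flat-sided black head, 16 mm thick (own x) by 26 mm wide (own y) by 40 mm high, with a steel pin 8 mm across and 42 mm long below it, with a rounded (half-ball) tip. Origin on the pin's axis at the flat underside of the head, z up along the head: it reads the height of the surface on which the head rests. Starts upright in a hole of the stand, with the flats roughly facing the stand's long sides. May be absent (None).
- probe3: Cordless thermometer probe, 45 g: a flat-sided black head, 16 mm thick (own x) by 26 mm wide (own y) by 40 mm high, with a steel pin 8 mm across and 42 mm long below it, with a rounded (half-ball) tip. Origin on the pin's axis at the flat underside of the head, z up along the head: it reads the height of the surface on which the head rests. Starts upright in a hole of the stand, with the flats roughly facing the stand's long sides. May be absent (None).
- plug0: Dark rubber dust plug, 20 g: a grip tab 12 mm thick (own x) by 22 mm wide (own y) by 24 mm high on a 22 by 28 mm flange 4 mm thick, and a stem 8 mm across and 18 mm long with a rounded tip below. Origin on the stem's axis at the flange's underside, z up along the tab. A plug present at the start sits in one of the dock's sockets, its flats roughly facing the dock's long sides; it slides out freely. May be absent (None).
- plug1: Dark rubber dust plug, 20 g: a grip tab 12 mm thick (own x) by 22 mm wide (own y) by 24 mm high on a 22 by 28 mm flange 4 mm thick, and a stem 8 mm across and 18 mm long with a rounded tip below. Origin on the stem's axis at the flange's underside, z up along the tab. A plug present at the start sits in one of the dock's sockets, its flats roughly facing the dock's long sides; it slides out freely. May be absent (None).
- plug2: Dark rubber dust plug, 20 g: a grip tab 12 mm thick (own x) by 22 mm wide (own y) by 24 mm high on a 22 by 28 mm flange 4 mm thick, and a stem 8 mm across and 18 mm long with a rounded tip below. Origin on the stem's axis at the flange's underside, z up along the tab. A plug present at the start sits in one of the dock's sockets, its flats roughly facing the dock's long sides; it slides out freely. May be absent (None).
- plug3: Dark rubber dust plug, 20 g: a grip tab 12 mm thick (own x) by 22 mm wide (own y) by 24 mm high on a 22 by 28 mm flange 4 mm thick, and a stem 8 mm across and 18 mm long with a rounded tip below. Origin on the stem's axis at the flange's underside, z up along the tab. A plug present at the start sits in one of the dock's sockets, its flats roughly facing the dock's long sides; it slides out freely. May be absent (None).
- dish: Loose shallow square white dish, 110 by 110 mm and 26 mm high outside, walls and floor 5 mm thick; origin at the centre of its underside. For the plugs that are taken out.
- spice_jar: Bystander: spice jar with red cap, 45 mm across, 106 mm high; origin at the centre of its underside.
- oil_bottle: Bystander: glass bottle, 61 mm across, 268 mm high; origin at the centre of its underside.
- tin: Bystander: flat food tin, 86 mm across, 40 mm high; origin at the centre of its underside.
- teaspoon: Bystander: teaspoon, 130 mm long; origin at the centre of its underside.

How it is judged:
On the way, in this order (a step that is already met when the one before it is completed fails the run):
1. every probe is home in a socket, every socket holds a probe or a plug, and the plugs taken out are in the dish (((horizontal distance between probe0 and socket0 below 0.005 m and z of probe0 in the frame of socket0 below 0.004 m and angle between probe0's own z axis and vertical below 0.09 rad) or (horizontal distance between probe0 and socket1 below 0.005 m and z of probe0 in the frame of socket1 below 0.004 m and angle between probe0's own z axis and vertical below 0.09 rad) or (horizontal distance between probe0 and socket2 below 0.005 m and z of probe0 in the frame of socket2 below 0.004 m and angle between probe0's own z axis and vertical below 0.09 rad) or (horizontal distance between probe0 and socket3 below 0.005 m and z of probe0 in the frame of socket3 below 0.004 m and angle between probe0's own z axis and vertical below 0.09 rad)) and ((horizontal distance between probe1 and socket0 below 0.005 m and z of probe1 in the frame of socket0 below 0.004 m and angle between probe1's own z axis and vertical below 0.09 rad) or (horizontal distance between probe1 and socket1 below 0.005 m and z of probe1 in the frame of socket1 below 0.004 m and angle between probe1's own z axis and vertical below 0.09 rad) or (horizontal distance between probe1 and socket2 below 0.005 m and z of probe1 in the frame of socket2 below 0.004 m and angle between probe1's own z axis and vertical below 0.09 rad) or (horizontal distance between probe1 and socket3 below 0.005 m and z of probe1 in the frame of socket3 below 0.004 m and angle between probe1's own z axis and vertical below 0.09 rad)) and ((horizontal distance between probe2 and socket0 below 0.005 m and z of probe2 in the frame of socket0 below 0.004 m and angle between probe2's own z axis and vertical below 0.09 rad) or (horizontal distance between probe2 and socket1 below 0.005 m and z of probe2 in the frame of socket1 below 0.004 m and angle between probe2's own z axis and vertical below 0.09 rad) or (horizontal distance between probe2 and socket2 below 0.005 m and z of probe2 in the frame of socket2 below 0.004 m and angle between probe2's own z axis and vertical below 0.09 rad) or (horizontal distance between probe2 and socket3 below 0.005 m and z of probe2 in the frame of socket3 below 0.004 m and angle between probe2's own z axis and vertical below 0.09 rad)) and ((horizontal distance between probe3 and socket0 below 0.005 m and z of probe3 in the frame of socket0 below 0.004 m and angle between probe3's own z axis and vertical below 0.09 rad) or (horizontal distance between probe3 and socket1 below 0.005 m and z of probe3 in the frame of socket1 below 0.004 m and angle between probe3's own z axis and vertical below 0.09 rad) or (horizontal distance between probe3 and socket2 below 0.005 m and z of probe3 in the frame of socket2 below 0.004 m and angle between probe3's own z axis and vertical below 0.09 rad) or (horizontal distance between probe3 and socket3 below 0.005 m and z of probe3 in the frame of socket3 below 0.004 m and angle between probe3's own z axis and vertical below 0.09 rad)) and (((horizontal distance between plug0 and socket0 below 0.005 m and z of plug0 in the frame of socket0 below 0.004 m and angle between plug0's own z axis and vertical below 0.09 rad) or (horizontal distance between plug0 and socket1 below 0.005 m and z of plug0 in the frame of socket1 below 0.004 m and angle between plug0's own z axis and vertical below 0.09 rad) or (horizontal distance between plug0 and socket2 below 0.005 m and z of plug0 in the frame of socket2 below 0.004 m and angle between plug0's own z axis and vertical below 0.09 rad) or (horizontal distance between plug0 and socket3 below 0.005 m and z of plug0 in the frame of socket3 below 0.004 m and angle between plug0's own z axis and vertical below 0.09 rad)) or (x of plug0 in the frame of dish between -0.055 and 0.055 m and y of plug0 in the frame of dish between -0.055 and 0.055 m and z of plug0 in the frame of dish between 0 and 0.055 m)) and (((horizontal distance between plug1 and socket0 below 0.005 m and z of plug1 in the frame of socket0 below 0.004 m and angle between plug1's own z axis and vertical below 0.09 rad) or (horizontal distance between plug1 and socket1 below 0.005 m and z of plug1 in the frame of socket1 below 0.004 m and angle between plug1's own z axis and vertical below 0.09 rad) or (horizontal distance between plug1 and socket2 below 0.005 m and z of plug1 in the frame of socket2 below 0.004 m and angle between plug1's own z axis and vertical below 0.09 rad) or (horizontal distance between plug1 and socket3 below 0.005 m and z of plug1 in the frame of socket3 below 0.004 m and angle between plug1's own z axis and vertical below 0.09 rad)) or (x of plug1 in the frame of dish between -0.055 and 0.055 m and y of plug1 in the frame of dish between -0.055 and 0.055 m and z of plug1 in the frame of dish between 0 and 0.055 m)) and (((horizontal distance between plug2 and socket0 below 0.005 m and z of plug2 in the frame of socket0 below 0.004 m and angle between plug2's own z axis and vertical below 0.09 rad) or (horizontal distance between plug2 and socket1 below 0.005 m and z of plug2 in the frame of socket1 below 0.004 m and angle between plug2's own z axis and vertical below 0.09 rad) or (horizontal distance between plug2 and socket2 below 0.005 m and z of plug2 in the frame of socket2 below 0.004 m and angle between plug2's own z axis and vertical below 0.09 rad) or (horizontal distance between plug2 and socket3 below 0.005 m and z of plug2 in the frame of socket3 below 0.004 m and angle between plug2's own z axis and vertical below 0.09 rad)) or (x of plug2 in the frame of dish between -0.055 and 0.055 m and y of plug2 in the frame of dish between -0.055 and 0.055 m and z of plug2 in the frame of dish between 0 and 0.055 m)) and (((horizontal distance between plug3 and socket0 below 0.005 m and z of plug3 in the frame of socket0 below 0.004 m and angle between plug3's own z axis and vertical below 0.09 rad) or (horizontal distance between plug3 and socket1 below 0.005 m and z of plug3 in the frame of socket1 below 0.004 m and angle between plug3's own z axis and vertical below 0.09 rad) or (horizontal distance between plug3 and socket2 below 0.005 m and z of plug3 in the frame of socket2 below 0.004 m and angle between plug3's own z axis and vertical below 0.09 rad) or (horizontal distance between plug3 and socket3 below 0.005 m and z of plug3 in the frame of socket3 below 0.004 m and angle between plug3's own z axis and vertical below 0.09 rad)) or (x of plug3 in the frame of dish between -0.055 and 0.055 m and y of plug3 in the frame of dish between -0.055 and 0.055 m and z of plug3 in the frame of dish between 0 and 0.055 m)) and ((horizontal distance between probe0 and socket0 below 0.005 m and z of probe0 in the frame of socket0 below 0.004 m and angle between probe0's own z axis and vertical below 0.09 rad) or (horizontal distance between probe1 and socket0 below 0.005 m and z of probe1 in the frame of socket0 below 0.004 m and angle between probe1's own z axis and vertical below 0.09 rad) or (horizontal distance between probe2 and socket0 below 0.005 m and z of probe2 in the frame of socket0 below 0.004 m and angle between probe2's own z axis and vertical below 0.09 rad) or (horizontal distance between probe3 and socket0 below 0.005 m and z of probe3 in the frame of socket0 below 0.004 m and angle between probe3's own z axis and vertical below 0.09 rad) or (horizontal distance between plug0 and socket0 below 0.005 m and z of plug0 in the frame of socket0 below 0.004 m and angle between plug0's own z axis and vertical below 0.09 rad) or (horizontal distance between plug1 and socket0 below 0.005 m and z of plug1 in the frame of socket0 below 0.004 m and angle between plug1's own z axis and vertical below 0.09 rad) or (horizontal distance between plug2 and socket0 below 0.005 m and z of plug2 in the frame of socket0 below 0.004 m and angle between plug2's own z axis and vertical below 0.09 rad) or (horizontal distance between plug3 and socket0 below 0.005 m and z of plug3 in the frame of socket0 below 0.004 m and angle between plug3's own z axis and vertical below 0.09 rad)) and ((horizontal distance between probe0 and socket1 below 0.005 m and z of probe0 in the frame of socket1 below 0.004 m and angle between probe0's own z axis and vertical below 0.09 rad) or (horizontal distance between probe1 and socket1 below 0.005 m and z of probe1 in the frame of socket1 below 0.004 m and angle between probe1's own z axis and vertical below 0.09 rad) or (horizontal distance between probe2 and socket1 below 0.005 m and z of probe2 in the frame of socket1 below 0.004 m and angle between probe2's own z axis and vertical below 0.09 rad) or (horizontal distance between probe3 and socket1 below 0.005 m and z of probe3 in the frame of socket1 below 0.004 m and angle between probe3's own z axis and vertical below 0.09 rad) or (horizontal distance between plug0 and socket1 below 0.005 m and z of plug0 in the frame of socket1 below 0.004 m and angle between plug0's own z axis and vertical below 0.09 rad) or (horizontal distance between plug1 and socket1 below 0.005 m and z of plug1 in the frame of socket1 below 0.004 m and angle between plug1's own z axis and vertical below 0.09 rad) or (horizontal distance between plug2 and socket1 below 0.005 m and z of plug2 in the frame of socket1 below 0.004 m and angle between plug2's own z axis and vertical below 0.09 rad) or (horizontal distance between plug3 and socket1 below 0.005 m and z of plug3 in the frame of socket1 below 0.004 m and angle between plug3's own z axis and vertical below 0.09 rad)) and ((horizontal distance between probe0 and socket2 below 0.005 m and z of probe0 in the frame of socket2 below 0.004 m and angle between probe0's own z axis and vertical below 0.09 rad) or (horizontal distance between probe1 and socket2 below 0.005 m and z of probe1 in the frame of socket2 below 0.004 m and angle between probe1's own z axis and vertical below 0.09 rad) or (horizontal distance between probe2 and socket2 below 0.005 m and z of probe2 in the frame of socket2 below 0.004 m and angle between probe2's own z axis and vertical below 0.09 rad) or (horizontal distance between probe3 and socket2 below 0.005 m and z of probe3 in the frame of socket2 below 0.004 m and angle between probe3's own z axis and vertical below 0.09 rad) or (horizontal distance between plug0 and socket2 below 0.005 m and z of plug0 in the frame of socket2 below 0.004 m and angle between plug0's own z axis and vertical below 0.09 rad) or (horizontal distance between plug1 and socket2 below 0.005 m and z of plug1 in the frame of socket2 below 0.004 m and angle between plug1's own z axis and vertical below 0.09 rad) or (horizontal distance between plug2 and socket2 below 0.005 m and z of plug2 in the frame of socket2 below 0.004 m and angle between plug2's own z axis and vertical below 0.09 rad) or (horizontal distance between plug3 and socket2 below 0.005 m and z of plug3 in the frame of socket2 below 0.004 m and angle between plug3's own z axis and vertical below 0.09 rad)) and ((horizontal distance between probe0 and socket3 below 0.005 m and z of probe0 in the frame of socket3 below 0.004 m and angle between probe0's own z axis and vertical below 0.09 rad) or (horizontal distance between probe1 and socket3 below 0.005 m and z of probe1 in the frame of socket3 below 0.004 m and angle between probe1's own z axis and vertical below 0.09 rad) or (horizontal distance between probe2 and socket3 below 0.005 m and z of probe2 in the frame of socket3 below 0.004 m and angle between probe2's own z axis and vertical below 0.09 rad) or (horizontal distance between probe3 and socket3 below 0.005 m and z of probe3 in the frame of socket3 below 0.004 m and angle between probe3's own z axis and vertical below 0.09 rad) or (horizontal distance between plug0 and socket3 below 0.005 m and z of plug0 in the frame of socket3 below 0.004 m and angle between plug0's own z axis and vertical below 0.09 rad) or (horizontal distance between plug1 and socket3 below 0.005 m and z of plug1 in the frame of socket3 below 0.004 m and angle between plug1's own z axis and vertical below 0.09 rad) or (horizontal distance between plug2 and socket3 below 0.005 m and z of plug2 in the frame of socket3 below 0.004 m and angle between plug2's own z axis and vertical below 0.09 rad) or (horizontal distance between plug3 and socket3 below 0.005 m and z of plug3 in the frame of socket3 below 0.004 m and angle between plug3's own z axis and vertical below 0.09 rad))), for 0.2 s.
2. the start button is pressed (value of joint start above 0.004 m), for 0.05 s.
At the end, for the whole second after the job is handed in: Every probe, and a plug in each socket left over, is within 4 mm of fully home, 5 mm of the socket axis and 0.09 rad of upright; each other plug lies in the dish (between its walls); probes and plugs at rest (below 0.03 m/s); button sprung back (all of step 1 and linear speed of each of probe0, probe1, probe2, probe3, plug0, plug1, plug2, plug3 below 0.03 m/s and value of joint start below 0.002 m); the robot touches nothing.
It fails at once if the spice_jar is moved more than 30 mm (distance of spice_jar from where it was at the start of the episode above 0.03 m).
It fails at once if the oil_bottle is moved more than 30 mm (distance of oil_bottle from where it was at the start of the episode above 0.03 m).
It fails at once if the tin is moved more than 30 mm (distance of tin from where it was at the start of the episode above 0.03 m).
It fails at once if the teaspoon is moved more than 30 mm (distance of teaspoon from where it was at the start of the episode above 0.03 m).
Of probe0, probe1, probe2, probe3 only 3 to 4 are there at a start; the rules pass over those that are not, and their reading is None.
Of plug0, plug1, plug2, plug3 only 3 to 4 are there at a start; the rules pass over those that are not, and their reading is None.
At some moment in a run one of dish, stand may be knocked a few centimetres aside while the robot is not near it.
It also fails if it takes over 210 s, if anything falls off the work surface, if the arm or the gripper's body presses on something with over 40 N, if the wrist force passes 120 N, or if a joint passes its speed limit or range.

## Working session

There is one attempt and no reset: what is moved stays moved. The work goes in short steps, each a Python script; the robot and the scene stay as the last script left them, time stands still between calls to the robot, and variables do not carry over. Pictures are saved under pics/ and viewed, and the job is handed in when it is done.

```bash
mkdir -p pics; ls
python3 - <<'E'
from workcell import bot
import cv2
for n in ("side","top"):
    c=bot.read_camera(n); cv2.imwrite(f"pics/{n}0.png",c["pixels"])
    print(n,c["fx"],c["fy"],c["cx"],c["cy"],c["R"],c["t"])
print(bot.current_clock(),bot.current_tool_rot(),bot.current_opening())
E
```

```text
pics
side 395.2315724765555 395.2315724765555 281.5934875050699 210.31973779353171 [[ 0.4126053  -0.91083634  0.01157724]
 [-0.58510144 -0.27474684 -0.76300097]
 [ 0.69814982  0.30804439 -0.64629365]] [-0.21691998  0.41626735  0.66299782]
top 438.3694057365922 438.3694057365922 284.40050212575466 205.97232021274357 [[-0.00773378 -0.99995065 -0.0062362 ]
 [-0.99205317  0.0084556  -0.12553493]
 [ 0.12558146  0.00521578 -0.9920696 ]] [0.04712546 0.62612334 1.39549293]
0.1 [ 2.59233373e+00  1.77351544e+00 -2.47739165e-03] 0.9990168667338243
```

View pics/side0.png

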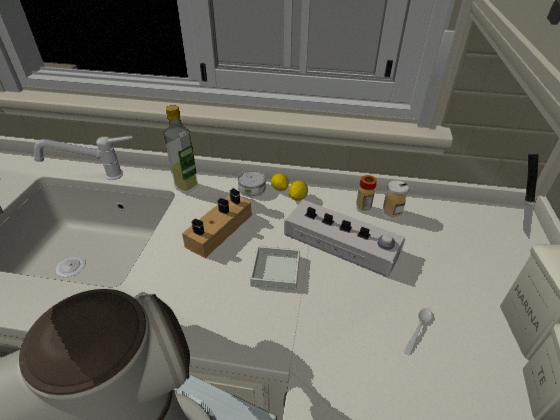

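View pics/top0.png

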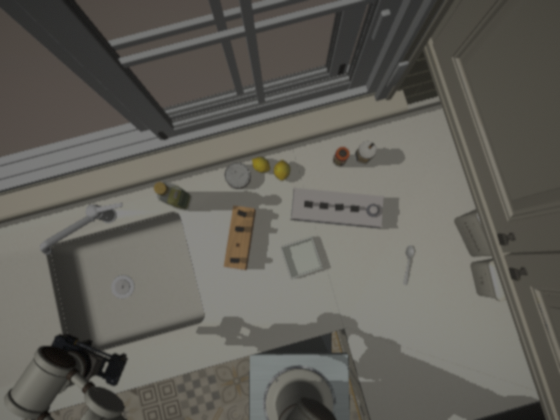

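```bash
cat > h.py <<'E'
from workcell import bot
import numpy as np, cv2
from scipy.optimize import least_squares
from scipy.spatial.transform import Rotation as Ro
def proj(c,X):
    X=np.atleast_2d(X); p=X@np.array(c["R"]).T+np.array(c["t"])
    return np.c_[c["fx"]*p[:,0]/p[:,2]+c["cx"], c["fy"]*p[:,1]/p[:,2]+c["cy"]]
def unproj(c,uv,z):
    R=np.array(c["R"]);t=np.array(c["t"]); uv=np.atleast_2d(uv).astype(float); out=[]
    o=-R.T@t
    for u,v in uv:
        d=R.T@np.array([(u-c["cx"])/c["fx"],(v-c["cy"])/c["fy"],1]); s=(z-o[2])/d[2]; out.append(o+s*d)
    return np.array(out)
def crop(c,name,x0,y0,x1,y1,s=5,gain=1.0):
    im=c["pixels"][y0:y1,x0:x1]
    im=cv2.resize(im,None,fx=s,fy=s,interpolation=cv2.INTER_CUBIC)
    im=np.clip(im.astype(float)*gain,0,255).astype(np.uint8)
    for k in range((x0+9)//10*10,x1,10):
        cv2.line(im,((k-x0)*s,0),((k-x0)*s,8 if k%50 else 20),(0,255,255),1)
        if k%20==0: cv2.putText(im,str(k),((k-x0)*s,20),0,.4,(0,0,255),1)
    for k in range((y0+9)//10*10,y1,10):
        cv2.line(im,(0,(k-y0)*s),(8,(k-y0)*s),(0,255,255),1)
        if k%20==0: cv2.putText(im,str(k),(10,(k-y0)*s+4),0,.4,(0,0,255),1)
    cv2.imwrite(f"pics/{name}.png",im)
E
python3 - <<'E'
from h import *
c=bot.read_camera("top"); crop(c,"t1",215,180,390,290,4,2.0)
s=bot.read_camera("side"); crop(s,"s1",175,180,300,290,5,1.0); crop(s,"s2",275,195,415,280,5,1.0)
E
```

```text
(no output)
```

View pics/t1.png

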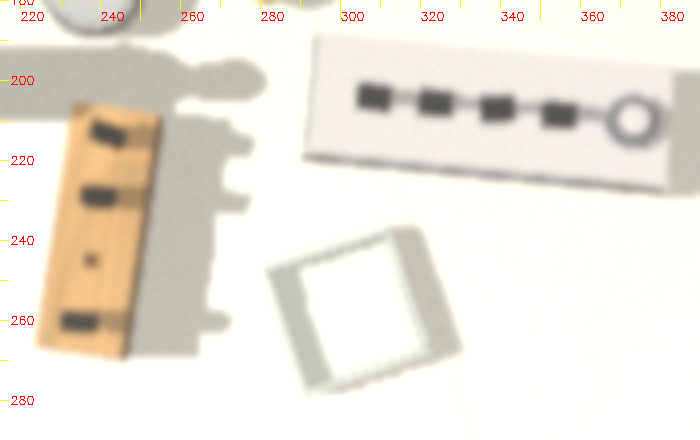

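View pics/s1.png

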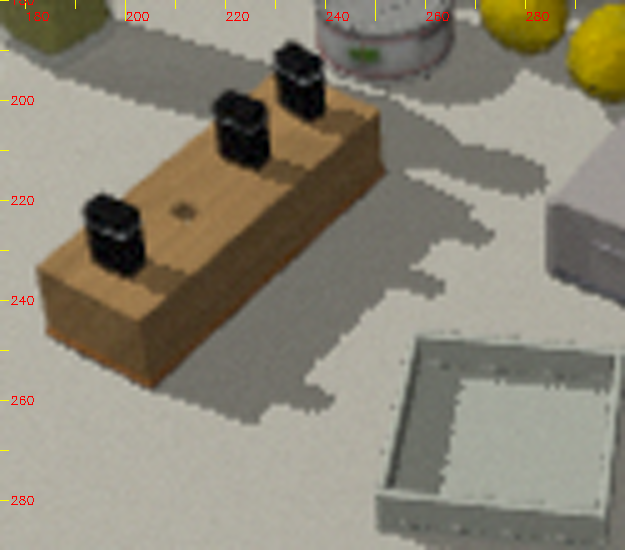

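View pics/s2.png

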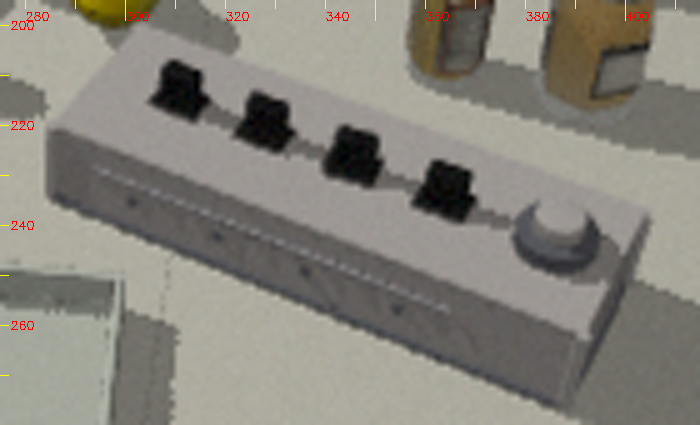

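```bash
cat > fit.py <<'E'
from h import *
c=bot.read_camera("top"); s=bot.read_camera("side")
def d(cp,x0,y0,sc): return (np.array(cp,float)+.5)/sc-.5+np.array([x0,y0])
def fit(obs,x0):
    # obs list (cam, model pts Nx3, uv Nx2)
    def f(p):
        ca,sa=np.cos(p[2]),np.sin(p[2]); r=[]
        for cam,M,uv in obs:
            M=np.array(M); W=np.c_[p[0]+ca*M[:,0]-sa*M[:,1],p[1]+sa*M[:,0]+ca*M[:,1],M[:,2]]
            r.append((proj(cam,W)-uv).ravel())
        return np.concatenate(r)
    q=least_squares(f,x0); return q.x,f(q.x).reshape(-1,2)
E
python3 - <<'E'
from fit import *
H=.055
ct=d([[317,36],[673,68],[663,191],[305,156]],215,180,4)
Mt=[[.05,.145,H],[.05,-.145,H],[-.05,-.145,H],[-.05,.145,H]]
cs=d([[47,128],[650,217],[588,335],[137,27]],275,195,5)
Ms=[[-.05,.145,H],[.05,-.145,H],[-.05,-.145,H],[.05,.145,H]]
g=np.r_[unproj(c,ct,H).mean(0)[:2],0]
for o in ([(c,Mt,ct)],[(s,Ms,cs)],[(c,Mt,ct),(s,Ms,cs)]):
    p,r=fit(o,g); print(p.round(4),r.round(1).tolist())
# plug tabs tops centre z=.055+.028
pt=d([[374,98],[436,103],[497,109],[559,115]],215,180,4); print(unproj(c,pt,.075).round(4))
ps=d([[184,70],[269,103],[359,136],[449,170]],275,195,5); print(unproj(s,ps,.083).round(4))
y=np.array([.095,.045,-.005,-.055]); print(np.c_[p[0]-np.sin(p[2])*y,p[1]+np.cos(p[2])*y].round(4))
# stand
H=.05
ct=d([[75,103],[160,115],[124,358],[38,345]],215,180,4)
cs=d([[37,270],[137,320],[378,110]],175,180,5)
# long axis x: top cam up=+x
Mt=[[.1,.035,H],[.1,-.035,H],[-.1,-.035,H],[-.1,.035,H]]
Ms=[[-.1,.035,H],[-.1,-.035,H],[.1,-.035,H]]
g=np.r_[unproj(c,ct,H).mean(0)[:2],0]
for o in ([(c,Mt,ct)],[(s,Ms,cs)],[(c,Mt,ct),(s,Ms,cs)]):
    p,r=fit(o,g); print('stand',p.round(4),r.round(1).tolist())
x=np.array([.075,.025,-.025,-.075]); print(np.c_[p[0]+np.cos(p[2])*x,p[1]+np.sin(p[2])*x].round(4))
pt=d([[108,134],[98,196],[79,321]],215,180,4); print(unproj(c,pt,.085).round(4))
# dish rim
H=.026
ct=d([[266,268],[412,226],[463,350],[308,391]],215,180,4)
print('dish',unproj(c,ct,H).round(4),unproj(c,ct,H).mean(0))
cs=d([[415,335],[622,350],[605,517],[378,493]],175,180,5)
print('dish',unproj(s,cs,H).round(4),unproj(s,cs,H).mean(0))
E
```

```text
[ 0.6173 -0.1279 -0.104 ] [[-0.2, -0.3], [-0.1, 0.1], [0.3, -0.0], [-0.0, 0.2]]
[ 0.6205 -0.131  -0.0963] [[0.8, 0.4], [-0.5, -1.1], [-0.5, 0.8], [0.4, 0.2]]
[ 0.6189 -0.1299 -0.1002] [[0.4, -0.6], [0.5, -0.5], [1.0, -0.6], [0.6, -0.1], [0.2, 0.6], [-1.1, -0.6], [-1.3, 1.2], [-0.1, 0.3]]
[[ 0.6273 -0.0339  0.075 ]
 [ 0.6229 -0.0833  0.075 ]
 [ 0.6176 -0.1318  0.075 ]
 [ 0.6124 -0.1811  0.075 ]]
[[ 0.6288 -0.0381  0.083 ]
 [ 0.6227 -0.0873  0.083 ]
 [ 0.6179 -0.1369  0.083 ]
 [ 0.6126 -0.185   0.083 ]]
[[ 0.6284 -0.0353]
 [ 0.6234 -0.0851]
 [ 0.6184 -0.1348]
 [ 0.6134 -0.1846]]
stand [ 0.5259  0.1876 -0.1455] [[0.1, -0.4], [0.1, -0.5], [-0.0, 0.3], [-0.2, 0.5]]
stand [ 0.5281  0.19   -0.1466] [[-0.4, -0.4], [0.4, 0.4], [0.0, 0.0]]
stand [ 0.5266  0.1885 -0.1477] [[-0.1, -0.6], [-0.1, -0.7], [-0.4, 0.1], [-0.5, 0.3], [-0.3, 0.1], [0.5, 0.9], [0.3, 0.5]]
[[0.6008 0.1774]
 [0.5513 0.1848]
 [0.5019 0.1921]
 [0.4524 0.1995]]
[[0.5991 0.1773 0.085 ]
 [0.55   0.185  0.085 ]
 [0.4524 0.1993 0.085 ]]
dish [[ 0.4944  0.0538  0.026 ]
 [ 0.5277 -0.0659  0.026 ]
 [ 0.4269 -0.1056  0.026 ]
 [ 0.395   0.0205  0.026 ]] [ 0.46101156 -0.02428156  0.026     ]
dish [[ 0.4944  0.0533  0.026 ]
 [ 0.5293 -0.0465  0.026 ]
 [ 0.4264 -0.0804  0.026 ]
 [ 0.3947  0.0219  0.026 ]] [ 0.46119659 -0.01291423  0.026     ]
```

Run:
```python
from fit import *
def boxw(p,yaw,sx,sy,z0,z1):
    B=np.array([[a*sx/2,b*sy/2,z] for z in (z0,z1) for a,b in((1,1),(1,-1),(-1,-1),(-1,1))])
    R=Ro.from_euler('z',yaw).as_matrix(); return B@R.T+np.array([p[0],p[1],0])
def draw(cam,boxes,name,x0,y0,x1,y1,sc,gain):
    im=np.clip(cv2.resize(cam["pixels"][y0:y1,x0:x1],None,fx=sc,fy=sc,interpolation=cv2.INTER_NEAREST)*float(gain),0,255).astype(np.uint8)
    for W in boxes:
        q=((proj(cam,W)-[x0,y0]+.5)*sc-.5).round().astype(int)
        for i,j in [(0,1),(1,2),(2,3),(3,0),(4,5),(5,6),(6,7),(7,4),(0,4),(1,5),(2,6),(3,7)]: cv2.line(im,tuple(map(int,q[i])),tuple(map(int,q[j])),(0,0,255),1)
    cv2.imwrite(f"pics/{name}.png",im)
sp=(.5266,.1885,-.1477)
h=[(.6008,.1774),(.5513,.1848),(.4524,.1995)]
bx=[boxw(sp,sp[2],.2,.07,0,.05)]+[boxw(p,sp[2],.016,.026,.05,.09) for p in h]
draw(c,bx,"ot",218,195,265,275,8,2.0); draw(s,bx,"os",180,183,260,260,8,2.5)
```

```text
(no output)
```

View pics/ot.png

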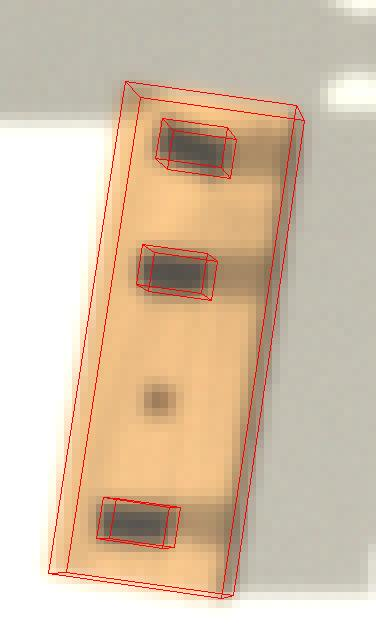

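View pics/os.png

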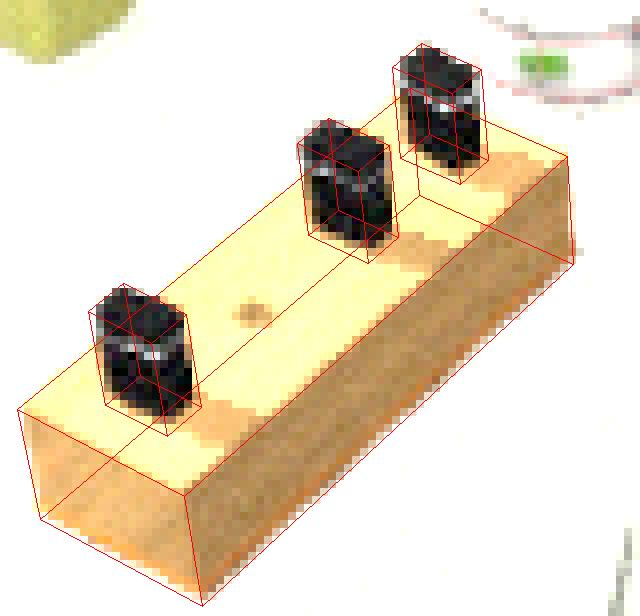

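```bash
cat >> h.py <<'E'
def rv(yaw):
    ca,sa=np.cos(yaw),np.sin(yaw)
    return Ro.from_matrix(np.array([[ca,sa,0],[sa,-ca,0],[0,0,-1]])).as_rotvec()
def F(): return np.array(bot.current_contact_force())
def snap(tag,box_s=(175,160,415,300),box_t=(215,170,395,290)):
    c=bot.read_camera("top"); crop(c,tag+"t",*box_t,4,2.0)
    s=bot.read_camera("side"); crop(s,tag+"s",*box_s,3,1.6)
    return c,s
E
python3 - <<'E'
from fit import *
print('bottle',unproj(s,[[186,188]],0),unproj(c,[[162,187]],.26))
print('jar',unproj(s,[[366,208]],0),unproj(c,[[342,156]],.1),'tin',unproj(s,[[252,186]],.02),unproj(c,[[238,176]],.04))
print('spoon',unproj(s,[[425,317],[408,350]],0))
for p in [(.628,-.035,.2),(.6,.177,.2),(.45,.2,.2),(.46,-.01,.2)]:
    print(bot.inverse_kinematics(p,rv(-.1)))
E
```

```text
bottle [[0.6501706  0.38440376 0.        ]] [[0.654792   0.38160005 0.26      ]]
jar [[ 0.79486026 -0.15262805  0.        ]] [[ 0.77735684 -0.14257172  0.1       ]] tin [[0.72389687 0.18981456 0.02      ]] [[0.72754477 0.19454698 0.04      ]]
spoon [[ 0.47923101 -0.37272142  0.        ]
 [ 0.38171158 -0.35339448  0.        ]]
[-2.47476462e-01  2.85270137e-01  1.41223247e+00 -8.88178420e-16
  1.44409004e+00 -1.47476462e-01]
[ 9.40026245e-02  2.76458213e-01  1.42289601e+00 -8.88178420e-16
  1.44223844e+00  1.94002624e-01]
[ 1.72272098e-01 -7.21799096e-02  1.79843529e+00 -8.88178420e-16
  1.41533727e+00  2.72272098e-01]
[-2.85369600e-01 -1.62057346e-01  1.88030915e+00 -8.88178420e-16
  1.42334085e+00 -1.85369600e-01]
```

Run:
```python
from h import *
bot.goto([.45,.15,.25],rv(-.1))
bot.set_gripper(.35)
bot.goto([.6284,-.0353,.12],rv(-.1))
print(bot.current_ee_pos(),bot.current_clock(),F(),bot.current_opening())
snap("a")
```

```text
[ 0.62860999 -0.03442873  0.12098774] 4.2667 [-0.15316033 -0.50499445 -0.45064252] 0.34825882979774353
```

View pics/as.png

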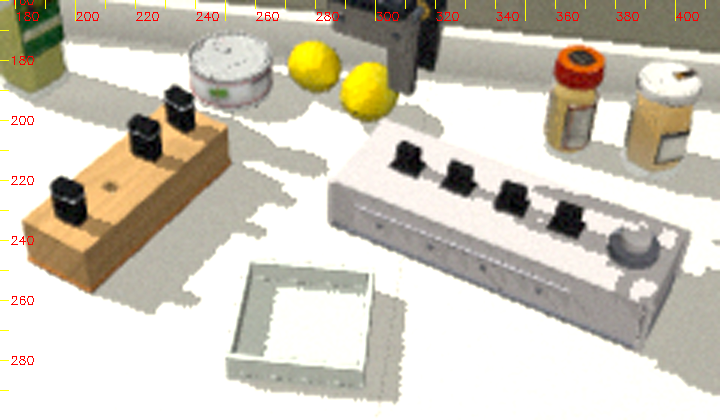

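View pics/at.png

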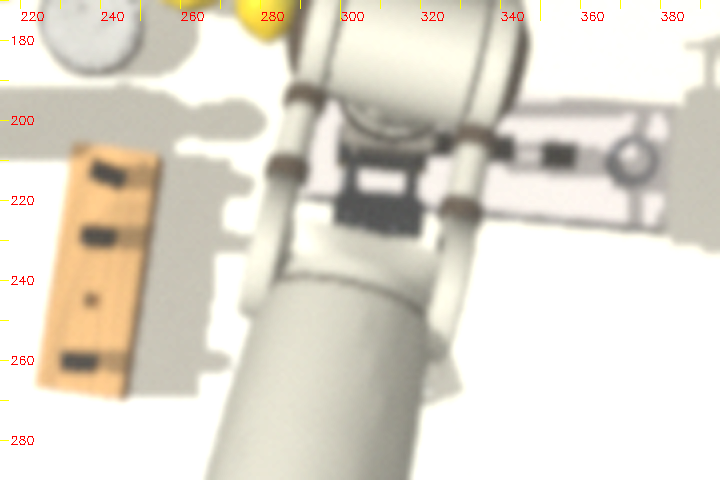

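Run:
```python
from h import *
s=bot.read_camera("side"); crop(s,"b",270,150,350,230,8,2.5)
T=np.array(bot.current_ee_pos()); R=Ro.from_rotvec(bot.current_tool_rot()).as_matrix()
print(bot.current_opening()*46)
o=.016
for sx in (-1,1):
  P=[T+R@np.array([sx*a,b,0]) for a in (o,o+.018) for b in (-.01,.01)]
  print((((proj(s,P)-[270,150])+.5)*8-.5).round(0).tolist())
```

```text
16.19795260646678
[[280.0, 394.0], [336.0, 414.0], [253.0, 425.0], [310.0, 446.0]]
[[325.0, 341.0], [381.0, 361.0], [350.0, 312.0], [405.0, 331.0]]
```

View pics/b.png

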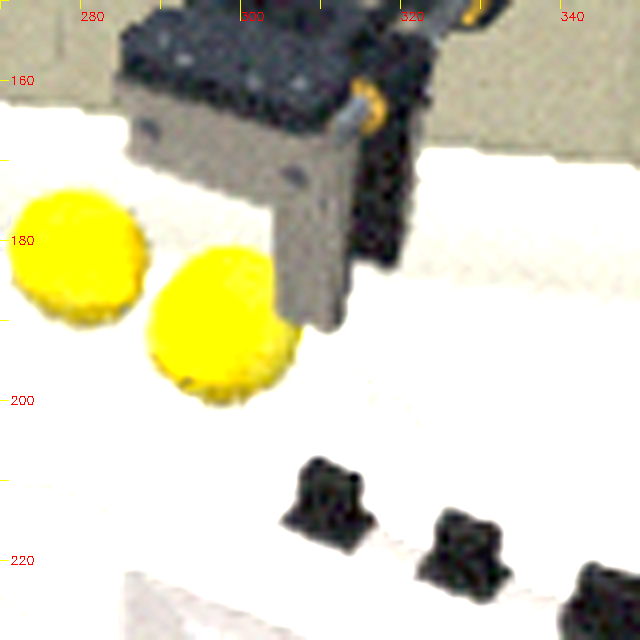

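Run:
```python
from h import *
bot.goto([.47,-.2,.1],rv(-.1))
bot.set_gripper(0)
s=bot.read_camera("side"); c=bot.read_camera("top")
T=np.array(bot.current_ee_pos()); print(T,bot.current_clock(),bot.current_opening(),proj(s,T),proj(c,T))
u,v=proj(s,T)[0].astype(int); crop(s,"c",u-50,v-60,u+50,v+20,7,1.5)
```

```text
[ 0.47000218 -0.20000479  0.09999814] 6.0333 -0.0006841334511133968 [[354.86206708 265.12007333]] [[363.01359648 253.10607497]]
```

View pics/c.png

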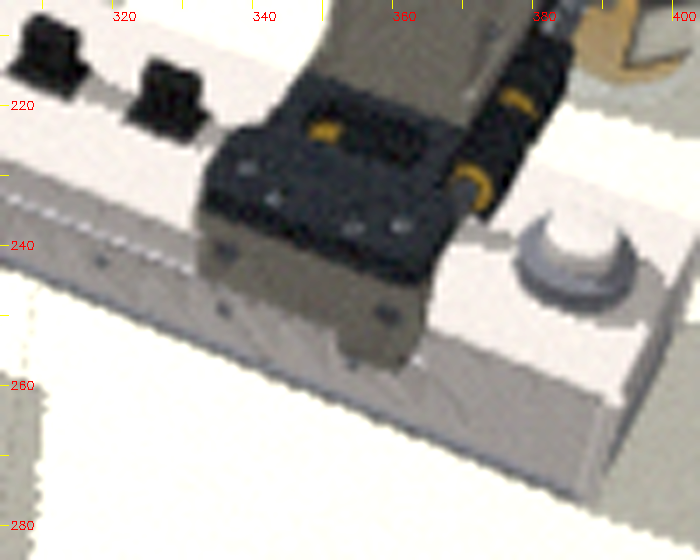

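Run:
```python
from h import *
bot.line_to([.44,-.2,.03])
print(bot.current_ee_pos(),F(),bot.current_clock())
for z in np.arange(.025,-.001,-.005):
    bot.line_to([.44,-.2,z],max_speed=.05); f=F(); print(z.round(3),f.round(1))
    if abs(f[2])>5: break
s=bot.read_camera("side"); c=bot.read_camera("top")
T=np.array(bot.current_ee_pos()); print(T,bot.current_clock(),proj(s,T),proj(c,T))
u,v=proj(s,T)[0].astype(int); crop(s,"e",u-50,v-60,u+50,v+20,7,1.5)
u,v=proj(c,T)[0].astype(int); crop(c,"et",u-50,v-40,u+50,v+40,7,2)
```

```text
[ 0.44065211 -0.20048454  0.03069093] [0.45316463 0.47654419 0.32221043] 6.6917
0.025 [ 0.8 -0.1 -0.4]
0.02 [ 1.1 -0.5  0.2]
0.015 [-0.8  1.3  0.3]
0.01 [1.  0.  0.8]
0.005 [ 0.4  0.1 -0.3]
-0.0 [ 1.  -0.2 -0.6]
[ 4.39987332e-01 -1.99954394e-01 -4.70783689e-05] 8.2917 [[345.42587323 303.32070161]] [[358.07962647 262.80312761]]
```

View pics/e.png

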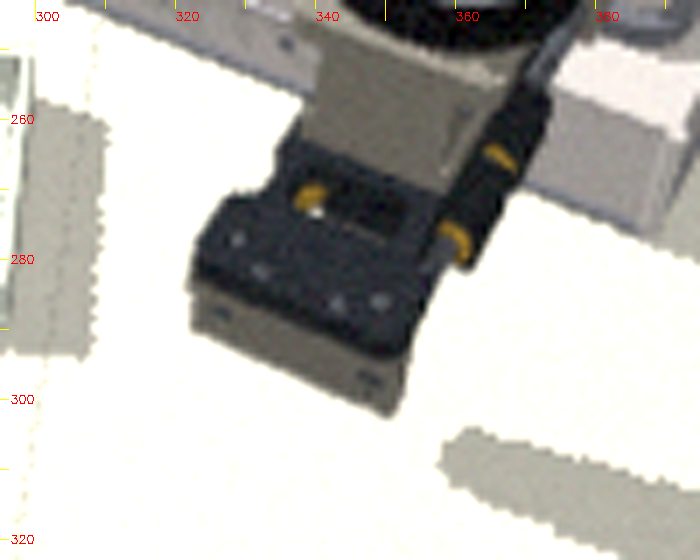

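View pics/et.png

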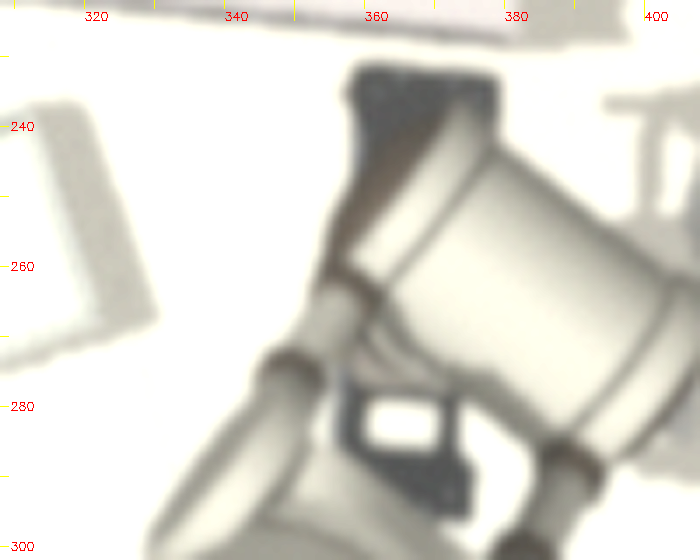

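Run:
```python
from h import *
for z in np.arange(-.002,-.04,-.002):
    try: bot.line_to([.44,-.2,z],max_speed=.03)
    except Exception as e: print(repr(e)); break
    f=F(); print(z.round(3),f.round(1),bot.current_ee_pos()[2].round(4))
    if abs(f[2])>4: break
```

```text
-0.002 [-0.7 -0.2 -0.4] -0.0021
-0.004 [-0.4 -0.3  0.9] -0.0041
-0.006 [ 0.4 -0.  -0.8] -0.0061
-0.008 [0.1 0.1 0. ] -0.0082
-0.01 [ 0.6 -0.5 -0.1] -0.0102
-0.012 [ 1.2  0.6 -0.5] -0.0121
-0.014 [ 0.4  0.1 -0.6] -0.0142
-0.016 [-0.1 -1.8  0.6] -0.0162
-0.018 [-0.7 -0.2 -0.2] -0.0182
-0.02 [ 0.3 -0.6 -0.3] -0.0202
-0.022 [-0.8 -0.1 -0.4] -0.0222
-0.024 [-0.3 -0.4 -0.1] -0.0242
-0.026 [ 0.1  0.2 -0.6] -0.0262
-0.028 [ 1.1  0.4 -0.4] -0.0282
-0.03 [ 0.3  0.9 -0.2] -0.0302
-0.032 [0.6 0.3 0.4] -0.0322
-0.034 [-4.2  2.9 12.1] -0.0328
```

Run:
```python
from h import *
bot.line_to([.44,-.2,.0],max_speed=.1)
s=bot.read_camera("side")
T0=np.array([ 0.62861,-0.03443,0.12099]); print(proj(s,T0),proj(s,T0+[0,0,.0325]),proj(s,T0+[.01,0,0]),proj(s,T0+[0,.01,0]))
R=Ro.from_rotvec(rv(-.1)).as_matrix()
for dz in (.0325,):
 for sx in (-1,1):
  P=[T0+[0,0,dz]+R@np.array([sx*a,b,0]) for a in (.016,.034) for b in (-.01,.01)]
  print((((proj(s,P)-[270,150])+.5)*8-.5).round(0).tolist())
T0=np.array([.47,-.2,.1])
P=[T0+[0,0,.0325]+R@np.array([-a,b,0]) for a in (0,.018) for b in (-.01,.01)]
u,v=354,265
print((((proj(s,P)-[u-50,v-60])+.5)*7-.5).round(0).tolist())
```

```text
[[310.93510423 196.90326248]] [[311.70624725 186.73995284]] [[312.33298554 194.72802068]] [[307.30342585 195.87529751]]
[[285.0, 314.0], [343.0, 334.0], [258.0, 344.0], [316.0, 365.0]]
[[332.0, 262.0], [388.0, 281.0], [357.0, 233.0], [413.0, 252.0]]
[[342.0, 340.0], [404.0, 364.0], [320.0, 377.0], [382.0, 402.0]]
```

```bash
cat >> h.py <<'E'
def touch(x,y,z0,zmin,step=.002,thr=4,sp=.03):
    for z in np.arange(z0,zmin,-step):
        bot.line_to([x,y,z],max_speed=sp); f=F()
        if abs(f[2])>thr: break
    return bot.current_ee_pos(),f
E
python3 - <<'E'
from h import *
bot.line_to([.44,-.2,.12],max_speed=.3)
bot.goto([.631,-.0075,.08],rv(-.1))
bot.line_to([.631,-.0075,.035],max_speed=.1)
print(touch(.631,-.0075,.032,.0,))
s=bot.read_camera("side"); crop(s,"f",270,150,370,240,7,1.8)
bot.line_to([.631,-.0075,.06],max_speed=.1)
print(bot.current_clock())
E
```

```text
(array([ 0.63145386, -0.00758351,  0.02226146]), array([-5.35682327,  1.46113379, 12.84493888]))
17.65
```

View pics/f.png

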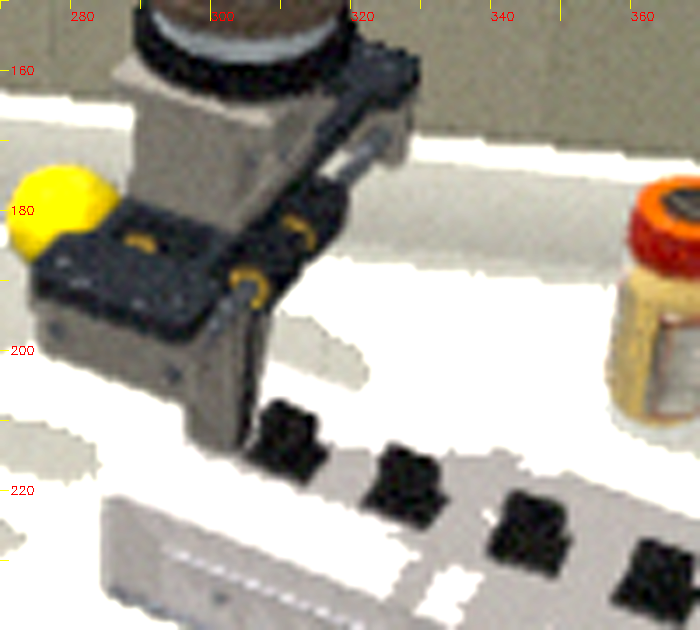

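Run:
```python
from h import *
s=bot.read_camera("side")
def cr(P): return (((proj(s,P)-[270,150])+.5)*7-.5).round(0).tolist()
T0=np.array([.6315,-.0076,.055]);R=Ro.from_rotvec(rv(-.1)).as_matrix()
print(cr([T0]),cr([T0+R@np.array([a,b,0]) for a,b in((-.018,-.01),(-.018,.01),(.018,-.01),(.018,.01))]))
print(unproj(s,[[(188+.5)/7-.5+270,(447+.5)/7-.5+150],[(248)/7-.5+270,(445)/7-.5+150]],.055))
```

```text
[[217.0, 443.0]] [[172.0, 461.0], [218.0, 478.0], [216.0, 409.0], [262.0, 426.0]]
[[ 0.62464033  0.00165479  0.055     ]
 [ 0.63574709 -0.01853744  0.055     ]]
```

```bash
cat >> h.py <<'E'
DZ=.0326
def ln(x,y,zt,sp=.15,yaw=None):
    bot.line_to([x,y,zt-DZ],None if yaw is None else rv(yaw),max_speed=sp)
def go(x,y,zt,yaw): bot.goto([x,y,zt-DZ],rv(yaw))
E
python3 - <<'E'
from h import *
x,y=.6284,-.0353
bot.set_gripper(.35)
ln(x,y,.11,.2)
ln(x,y,.075,.1); print(F().round(1))
ln(x,y,.0615,.05); print(F().round(1))
s=bot.read_camera("side"); crop(s,"g",270,150,370,240,7,1.8)
bot.set_gripper(0,12); print(bot.current_opening()*92,F().round(1),bot.current_ee_pos(),bot.current_clock())
s=bot.read_camera("side"); crop(s,"g2",270,150,370,240,7,1.8)
E
```

```text
[-0.4 -0.5  0.2]
[-0.4 -0.3 -0.9]
11.932016939842079 [ 3.1 -0.5  0.3] [ 0.62960784 -0.03553308  0.02966497] 20.0417
```

View pics/g2.png

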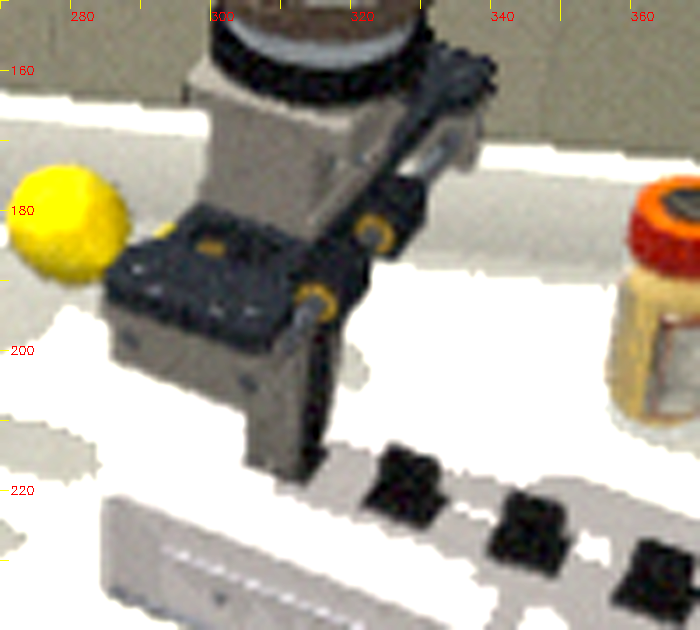

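Run:
```python
from h import *
x,y=.6296,-.0355
ln(x,y,.066,.05); print(F().round(1),bot.current_ee_pos())
ln(x,y,.13,.15); print(F().round(1),bot.current_opening()*92,bot.current_clock())
c,s=snap("h")
```

```text
[ 1.8 -0.   1.2] [ 0.62980796 -0.03558187  0.03388217]
[-1.1  0.2 -0.2] 11.718530937253524 20.9167
```

View pics/hs.png

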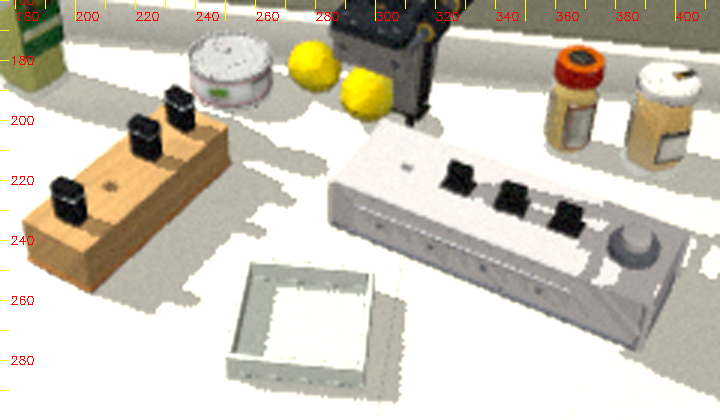

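```bash
cat >> h.py <<'E'
DC=np.array([.4612,-.013]);DY=.33
def dishpt(a,b):
    return DC+np.array([np.cos(DY)*a-np.sin(DY)*b,np.sin(DY)*a+np.cos(DY)*b])
def place(a,b,tip=.034):
    x,y=dishpt(a,b)
    go(x,y,.12,-.1); ln(x,y,.05,.15); ln(x,y,tip,.05); print('place',F().round(1))
    bot.set_gripper(.3); ln(x,y,.12,.2); print(bot.current_clock())
E
python3 - <<'E'
from h import *
place(0,.028)
c,s=snap("i")
E
```

```text
place [-0.3 -1.  -0.3]
23.875
```

View pics/is.png

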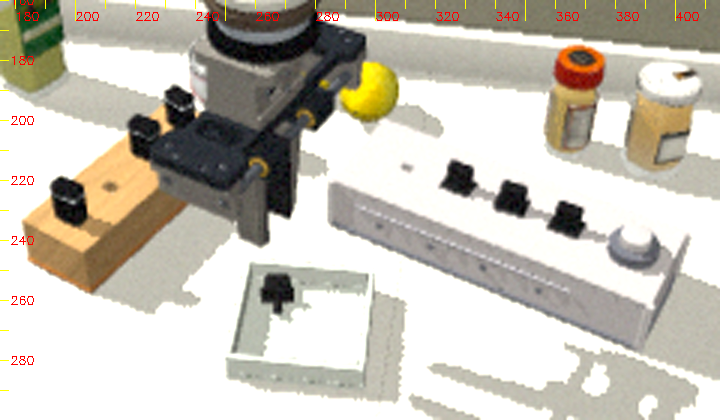

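View pics/it.png

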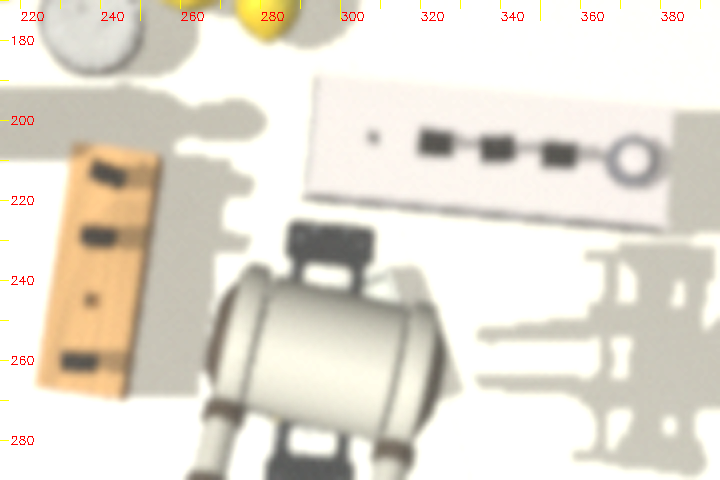

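```bash
cat >> h.py <<'E'
def pickplug(x,y):
    go(x,y,.13,-.1); ln(x,y,.075,.15); ln(x,y,.0615,.05); print(F().round(1))
    bot.set_gripper(0,12); print('grip',bot.current_opening()*92,F().round(1),np.array(bot.current_ee_pos()).round(4))
    X=bot.current_ee_pos()
    ln(X[0],X[1],.068,.05); print(F().round(1),np.array(bot.current_ee_pos()).round(4))
    ln(X[0],X[1],.13,.2); print(bot.current_opening()*92,bot.current_clock())
E
python3 - <<'E'
from h import *
c=bot.read_camera("top");s=bot.read_camera("side")
print(unproj(c,[[(373+.5)/4-.5+215,(137.5)/4-.5+170]],.055),unproj(s,[[(406.5)/3-.5+175,(167.5)/3-.5+160]],.055))
pickplug(.6247,-.0854)
c,s=snap("j")
E
```

```text
[[ 0.63073625 -0.03413545  0.055     ]] [[ 0.63287819 -0.03430729  0.055     ]]
[ 0.4 -0.5 -0.7]
grip 11.897489327872808 [-0.1 -0.7  0.4] [ 0.625  -0.0855  0.0292]
[ 0.1  0.  -1.4] [ 0.6252 -0.0856  0.036 ]
12.081898663863393 26.9417
```

View pics/js.png

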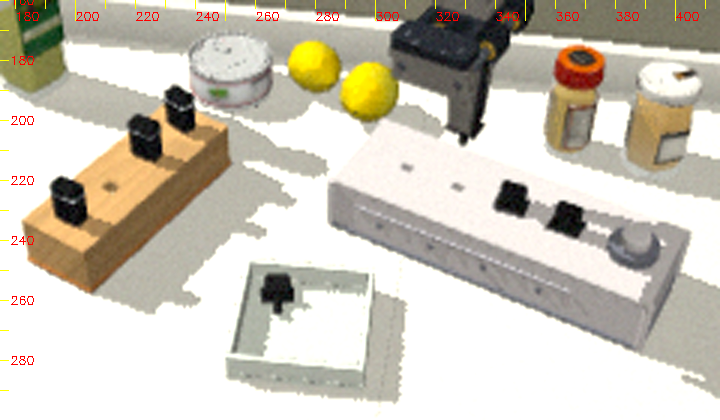

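Run:
```python
from h import *
place(0,-.028)
snap("k")
pickplug(.6198,-.1352)
snap("l")
```

```text
place [ 0.3  0.7 -0.1]
29.825
[ 0.6 -0.2  0.1]
grip 11.855517481088729 [ 1.  -0.4  0.1] [ 0.6201 -0.1353  0.0292]
[-0.4  1.2 -0.7] [ 0.6203 -0.1355  0.0361]
12.024841755697226 32.7167
```

View pics/ls.png

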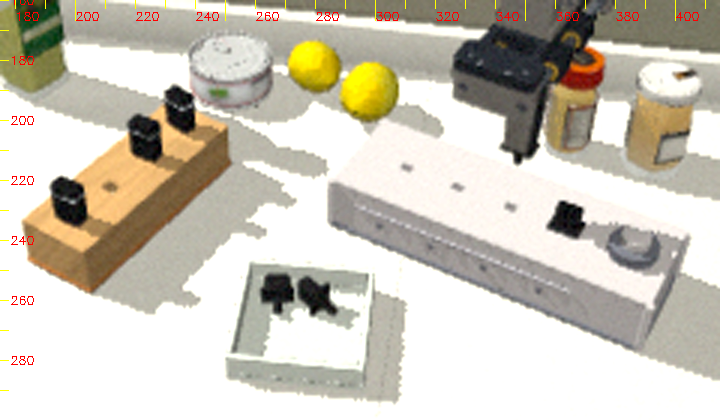

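Run:
```python
from h import *
place(-.026,0)
go(.5,.0,.25,-.1)
c,s=snap("m")
crop(c,"mt2",215,185,390,290,4,2.0)
crop(c,"mt3",285,190,375,235,8,1.6)
crop(s,"ms3",285,200,385,270,7,1.4)
```

```text
place [-0.8  0.8 -0. ]
35.775
```

View pics/ms.png

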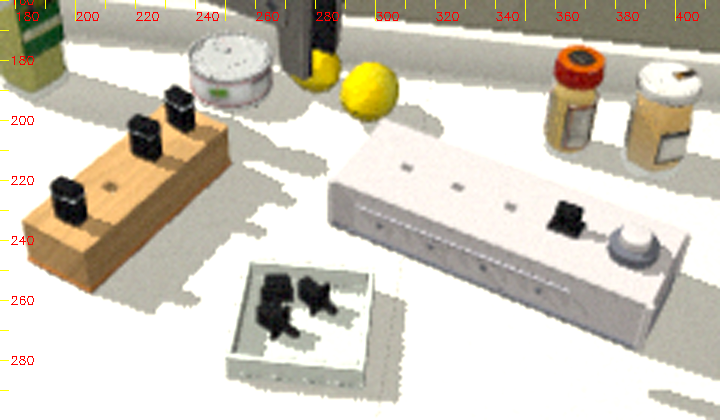

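View pics/mt3.png

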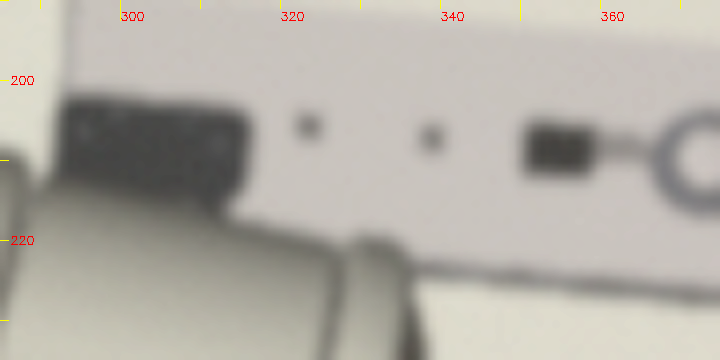

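View pics/ms3.png

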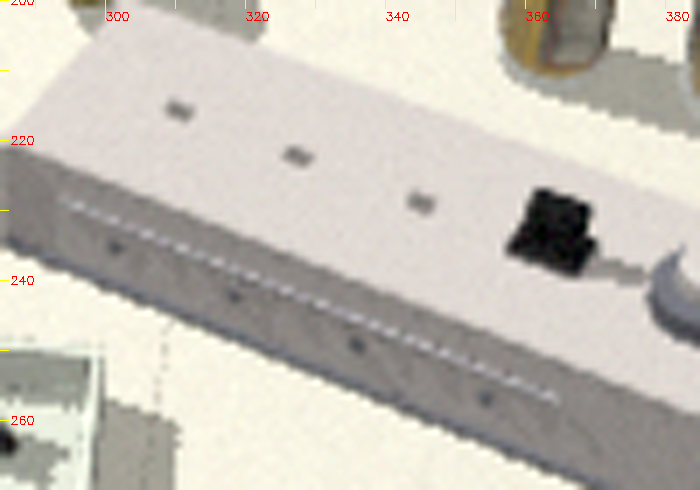

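Run:
```python
from h import *
def cent(cam,u,v,r=4,pol=1):
    g=cv2.cvtColor(cam["pixels"],cv2.COLOR_BGR2GRAY).astype(float)
    u0,v0=int(round(u)),int(round(v)); w=g[v0-r:v0+r+1,u0-r:u0+r+1]; b=np.median(w); d=np.clip(b-w-.15*b,0,None)
    yy,xx=np.mgrid[v0-r:v0+r+1,u0-r:u0+r+1]; return [(d*xx).sum()/d.sum(),(d*yy).sum()/d.sum()]
c=bot.read_camera("top");s=bot.read_camera("side")
for p in [(308,126),(431,138)]:
    q=cent(c,(p[0]+.5)/8-.5+285,(p[1]+.5)/8-.5+190); print('top',np.round(q,2),unproj(c,[q],.053).round(4))
for p in [(180,111),(297,156),(421,203)]:
    q=cent(s,(p[0]+.5)/7-.5+285,(p[1]+.5)/7-.5+200); print('side',np.round(q,2),unproj(s,[q],.053).round(4))
```

```text
top [323.13 205.35] [[ 0.6257 -0.0836  0.053 ]]
top [338.58 206.87] [[ 0.6204 -0.1335  0.053 ]]
side [310.09 215.4 ] [[ 0.6349 -0.0339  0.053 ]]
side [327.03 221.88] [[ 0.6296 -0.0839  0.053 ]]
side [344.67 228.54] [[ 0.6246 -0.1339  0.053 ]]
```

```bash
cat >> h.py <<'E'
def pickprobe(x,y,yaw,tip=.068):
    bot.set_gripper(.33)
    go(x,y,.14,yaw); ln(x,y,.095,.15); ln(x,y,tip,.06); print(F().round(1))
    bot.set_gripper(0,25); print('grip',bot.current_opening()*92,F().round(1),np.array(bot.current_ee_pos()).round(4))
    X=bot.current_ee_pos()
    ln(X[0],X[1],.08,.06); print(F().round(1),np.array(bot.current_ee_pos()).round(4))
    ln(X[0],X[1],.16,.2); print(bot.current_opening()*92,bot.current_clock())
E
python3 - <<'E'
from h import *
pickprobe(.4535,.1995,0.)
c,s=snap("n",(175,130,415,270)); crop(s,"n2",180,130,260,240,6,2)
E
```

```text
[1.4 0.2 0.4]
grip 15.91982327658008 [-0.7 -0.1  0.5] [0.4537 0.1996 0.0357]
[-1.6  0.4 -0.3] [0.454  0.1997 0.048 ]
15.551351679181185 40.0917
```

View pics/n2.png

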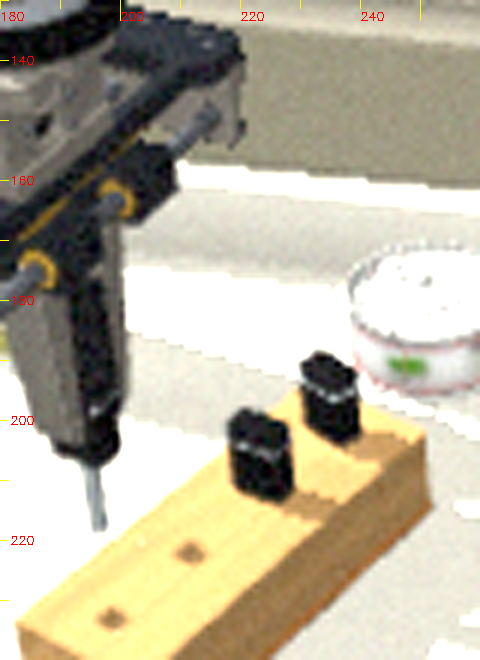

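View pics/ns.png

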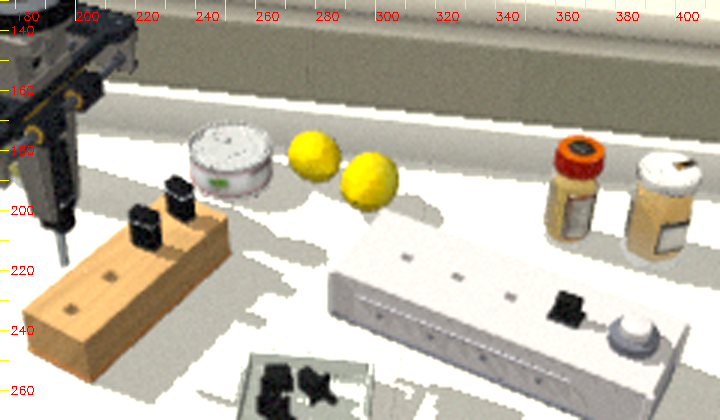

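Run:
```python
from h import *
s=bot.read_camera("side"); T=np.array(bot.current_ee_pos()); print(T)
for dz in (.100,.105,.110,.142): print(dz,((proj(s,[[T[0],T[1],dz]])-[180,130]+.5)*6-.5).round(1))
g=cv2.cvtColor(s["pixels"],cv2.COLOR_BGR2GRAY)
print(g[205:222,188:206])
```

```text
[0.45223136 0.19924539 0.12530259]
0.1 [[100.  534.6]]
0.105 [[ 98.4 525.4]]
0.11 [[ 96.8 516.2]]
0.142 [[ 86.5 455.9]]
[[130  69  28  16   6   6  15   8  18   4  15  38 175 185 185 186 185 186]
 [186 152 102  82  69  26  12  12   9  10  43 114 179 185 185 184 187 185]
 [185 187 186 184 154  67  35  28  28  42 113 179 184 181 184 184 183 187]
 [186 184 187 185 185 119  88  66  68 113 178 184 185 185 185 183 181 186]
 [187 184 184 185 186 146  96  82  88 178 183 182 186 183 182 182 181 184]
 [185 183 183 183 183 149  91  77  70 178 189 185 183 184 182 186 184 184]
 [186 183 182 179 182 170  97  80  72 172 185 184 184 185 184 186 183 186]
 [183 187 184 187 184 185  98  84  75 134 180 185 186 183 182 183 184 182]
 [183 185 185 183 186 186 101  87  80 111 179 188 183 185 184 181 183 179]
 [186 186 184 184 184 187 125  87  75 114 180 183 186 185 184 183 176 154]
 [185 184 188 186 186 187 144  90  83  85 176 182 184 183 181 175 140 126]
 [183 184 185 184 185 185 149  95  83  70 174 181 182 180 164 130 127 126]
 [185 187 185 184 188 184 171  98  83  70 177 183 182 154 128 126 127 128]
 [185 187 187 185 184 186 184 113  97  86 176 181 153 129 129 130 131 125]
 [184 184 184 185 185 185 184 162 141 128 172 154 126 129 130 130 130 124]
 [184 184 184 185 183 186 187 186 180 166 131 124 133 132 130 141 124 123]
 [184 185 185 185 184 184 187 183 155 129 129 129 131 129 127 121 124 129]]
```

```bash
cat >> h.py <<'E'
def insert(x,y,yaw,off=.018,zs=None,maxf=8):
    # descend; off = tip height above head underside
    z=.055+.042+off+.003
    ln(x,y,z,.1)
    f0=F(); zz=z
    while zz>.055+off+.0005:
        zz=max(zz-.003,.055+off)
        ln(x,y,zz,.05); f=F()-f0
        if abs(f[2])>maxf or np.hypot(f[0],f[1])>10:
            print('contact',(zz-off-.055).round(4),f.round(1),np.array(bot.current_ee_pos()).round(4)); return False
    print('down',f.round(1),np.array(bot.current_ee_pos()).round(4),bot.current_clock()); return True
E
python3 - <<'E'
from h import *
X=bot.current_ee_pos(); ln(X[0],X[1],.19,.2)
go(.6202,-.1342,.14,-.1)
c,s=snap("o",(275,160,400,260))
print(insert(.6202,-.1342,-.1))
s=bot.read_camera("side"); crop(s,"o2",285,160,385,250,7,1.6)
E
```

```text
down [ 0.1 -5.5  3.8] [ 0.6205 -0.1347  0.0406] 46.1667
True
```

View pics/o2.png

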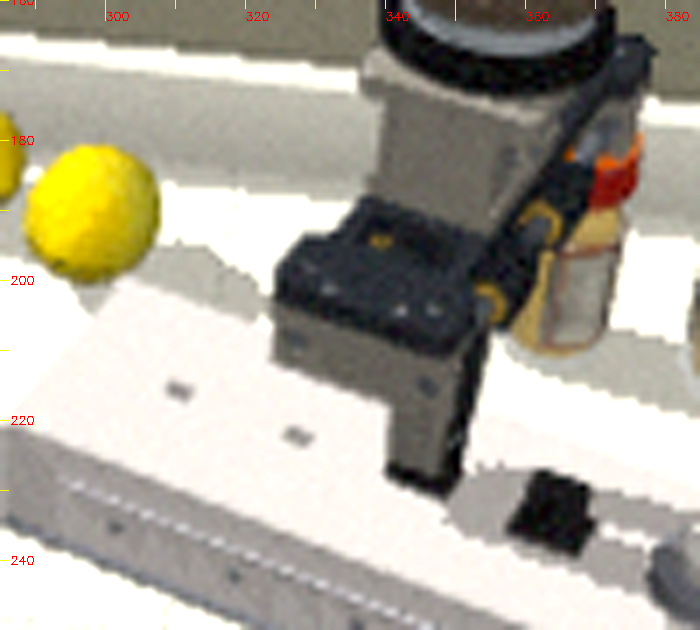

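```bash
cat >> h.py <<'E'
def press(x,y,ztop,thr=8):
    ln(x,y,ztop+.006,.1); zz=ztop+.006
    while zz>ztop-.004:
        zz-=.0015; ln(x,y,zz,.04); f=F()
        if f[2]>thr: break
    print('press tip z',bot.current_ee_pos()[2]+DZ,f.round(1))
def release(x,y):
    X=bot.current_ee_pos()
    bot.set_gripper(.33); ln(x,y,.13,.2)
    bot.set_gripper(0); press(x,y,.095); ln(x,y,.14,.2); print(bot.current_clock())
E
python3 - <<'E'
from h import *
release(.6203,-.135)
s=bot.read_camera("side"); crop(s,"p2",285,160,385,250,7,1.6)
go(.5,.0,.25,-.1); snap("p")
E
```

```text
press tip z 0.09494699581512567 [-4.8  2.2 13.6]
49.9667
```

View pics/p2.png

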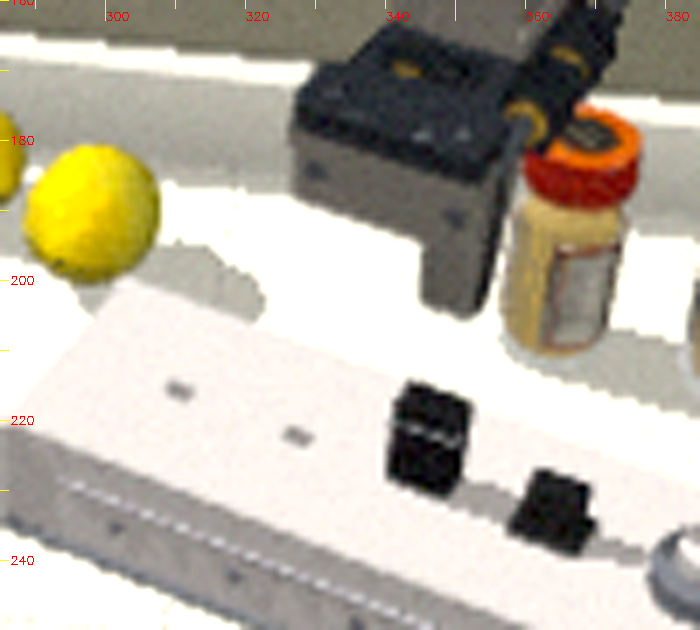

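View pics/ps.png

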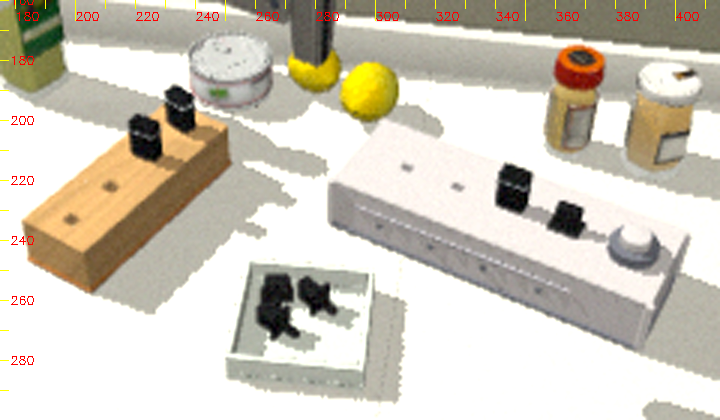

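Run:
```python
from h import *
pickprobe(.5515,.1848,-.07)
X=bot.current_ee_pos(); ln(X[0],X[1],.19,.2)
s=bot.read_camera("side"); crop(s,"q2",190,110,290,230,6,1.6)
go(.6252,-.0853,.14,-.1)
snap("q",(175,150,415,300))
```

```text
[-0.2 -0.  -0. ]
grip 15.641404828544024 [-0.2  0.2  0.7] [0.5518 0.1849 0.0358]
[ 0.6  0.7 -0.8] [0.5523 0.1849 0.0481]
15.969625999639284 54.7667
```

View pics/qs.png

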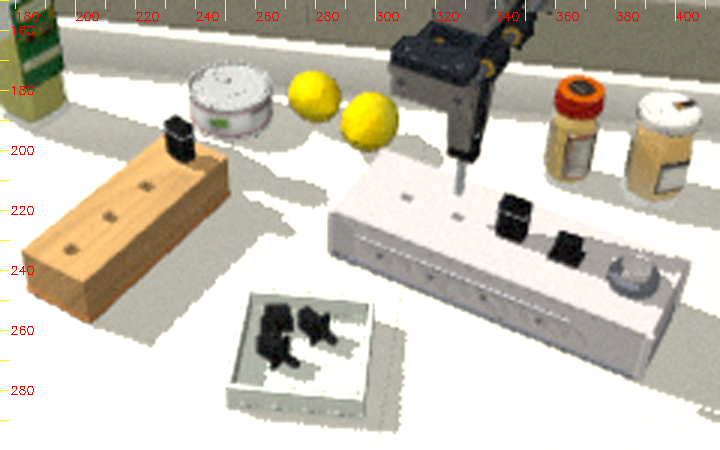

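The probe is held with its pin over socket 1 (pin at about (328,222) in the full image). The stand and the dish have not moved, so I'll insert it.

Run:
```python
from h import *
ok=insert(.6252,-.0853,-.1); print(ok)
if ok:
    release(.6252,-.0853)
    pickprobe(.6018,.1772,-.2)
    X=bot.current_ee_pos(); ln(X[0],X[1],.19,.2)
    go(.6300,-.0355,.14,-.1)
snap("r",(175,150,415,300))
```

```text
down [0.4 0.  1.6] [ 0.6255 -0.0855  0.0407] 60.4333
True
press tip z 0.0949134339492138 [-5.9  0.5 13.2]
64.1833
[-0.4 -0.   0.1]
grip 16.114184694829756 [-0.8 -1.2  1.5] [0.6018 0.1773 0.0358]
[-0.8 -0.4  0.8] [0.6022 0.1774 0.0481]
15.494272499709218 68.1167
```

View pics/rs.png

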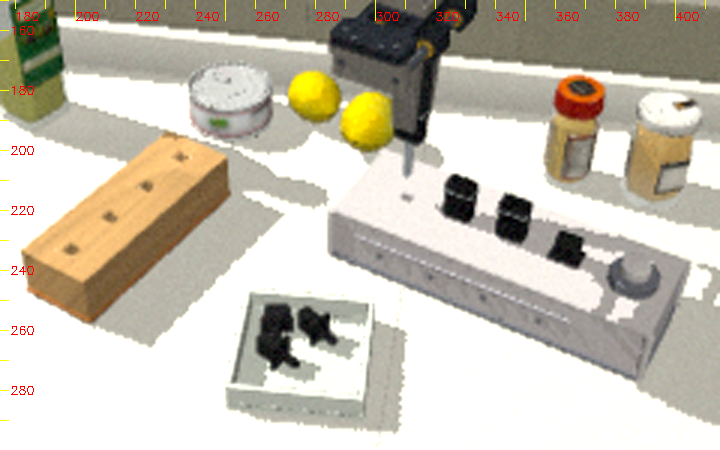

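Run:
```python
from h import *
ok=insert(.6300,-.0355,-.1); print(ok)
if ok:
    release(.6300,-.0355)
    go(.5,.0,.25,-.1)
c,s=snap("u"); crop(s,"u2",285,195,400,260,6,1.6); crop(c,"u3",285,180,395,240,7,1.8); crop(s,"u4",245,240,310,300,9,1.8)
```

```text
down [ 3.5 -1.   4.3] [ 0.6301 -0.0356  0.0407] 73.5167
True
press tip z 0.09483622468137276 [-6.4  0.8 13.9]
77.2667
```

View pics/u2.png

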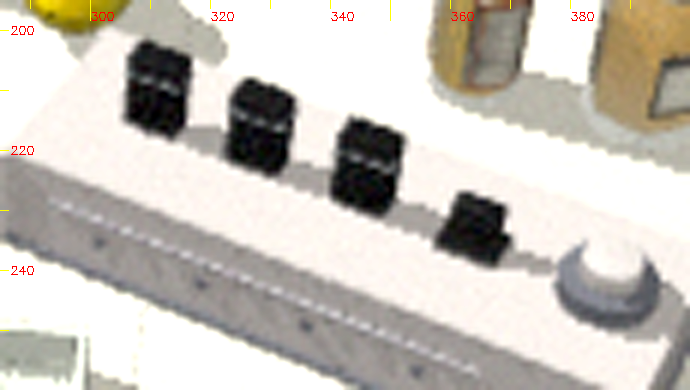

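View pics/u4.png

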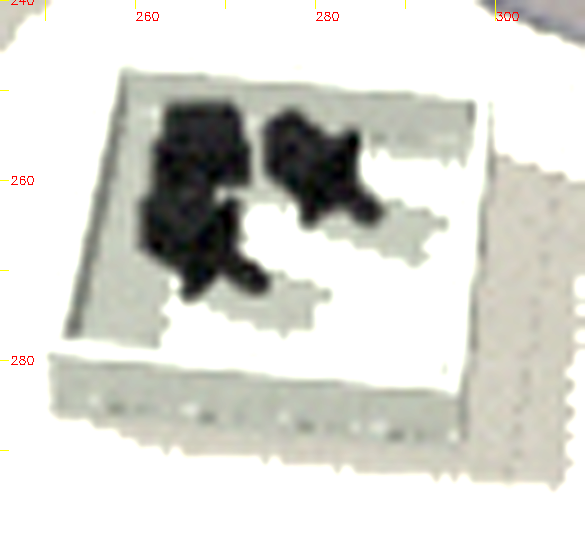

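View pics/us.png

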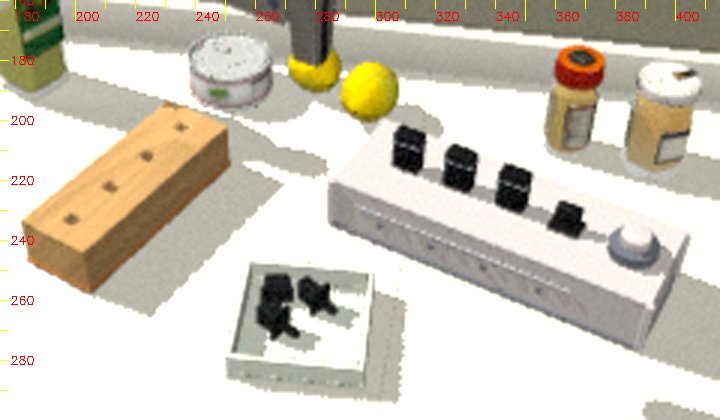

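Run:
```python
from h import *
x,y=.6097,-.2425
bot.set_gripper(0)
go(x,y,.12,-.1)
s=bot.read_camera("side"); crop(s,"v",330,170,430,260,7,1.6)
ln(x,y,.095,.1); zz=.095
zc=None
while zz>.06:
    zz-=.001; ln(x,y,zz,.04); f=F(); zt=bot.current_ee_pos()[2]+DZ
    if f[2]>1.5: print(round(zz,4),round(zt,4),f.round(1))
    if f[2]>9: break
bot.hold(.2); print(F().round(1),bot.current_ee_pos()[2]+DZ,bot.current_clock())
s=bot.read_camera("side"); crop(s,"w",330,170,430,260,7,1.6)
```

```text
0.09 0.0899 [-0.6  0.1  1.5]
0.076 0.0762 [-0.2 -0.1  1.6]
0.074 0.0741 [0.  0.4 2.5]
0.073 0.0731 [ 0.9 -0.1  2.6]
0.072 0.0721 [-0.4 -0.3  2.8]
0.071 0.0711 [ 0.3 -0.   3.7]
0.07 0.0709 [-1.5  1.3  6.7]
0.069 0.0707 [-4.6  2.4 12.1]
[-3.7  2.5 12.7] 0.0707807471454803 86.6
```

View pics/w.png

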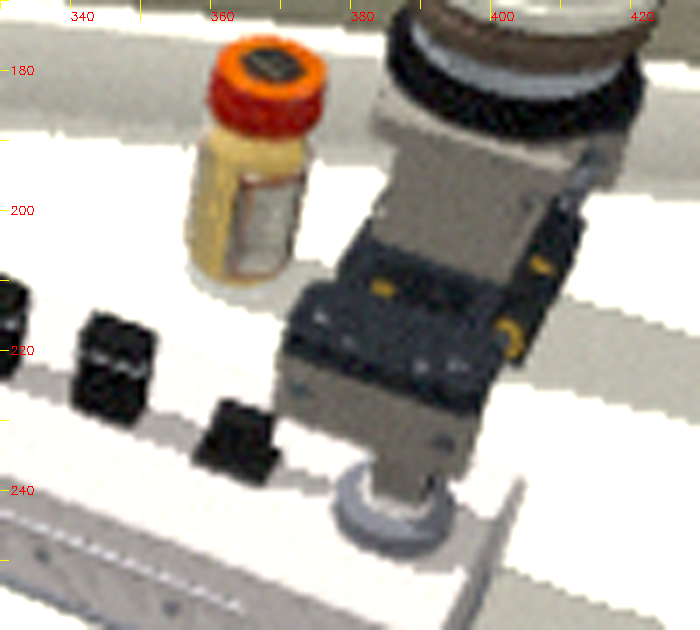

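Run:
```python
from h import *
ln(.6097,-.2425,.13,.15)
go(.5,-.1,.27,-.1); bot.hold(.5)
c,s=snap("x",(175,160,435,300)); print(bot.current_clock(),F().round(1))
```

```text
88.7167 [0.1 0.8 0.5]
```

View pics/xs.png

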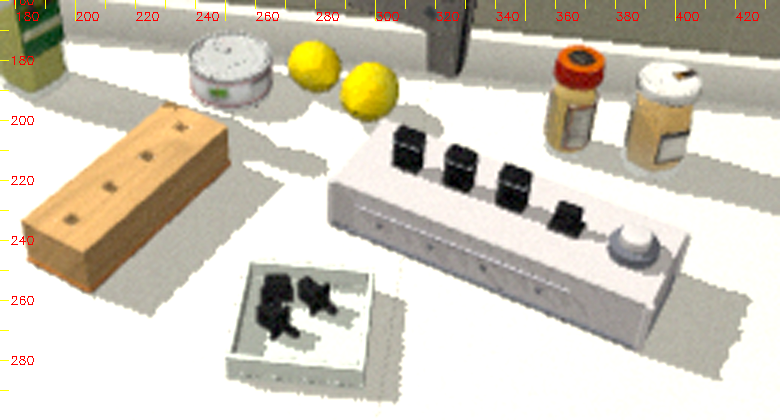

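View pics/xt.png

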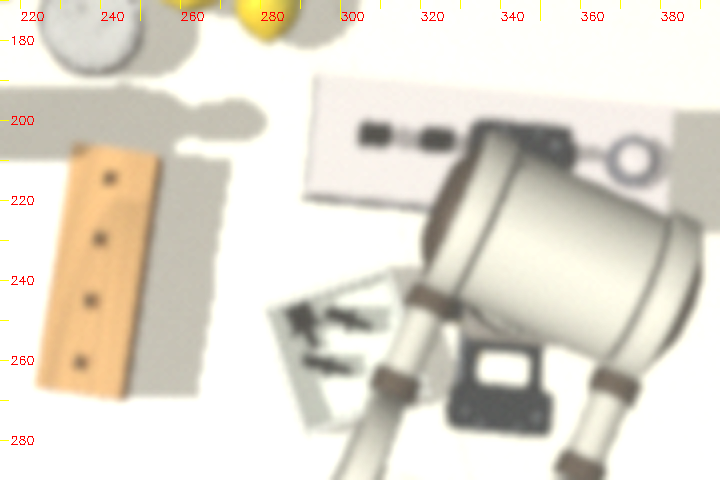

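Run:
```python
from h import *
c=bot.read_camera("top");s=bot.read_camera("side")
R=np.array([[np.cos(DY),np.sin(DY)],[-np.sin(DY),np.cos(DY)]])
for p in [(300,318),(350,320),(330,362)]:
    w=unproj(c,[[(p[0]+.5)/4-.5+215,(p[1]+.5)/4-.5+170]],.02)[0]; print(w.round(3),(R@(w[:2]-DC)).round(3))
bot.job_done(); print(bot.current_clock())
```

```text
[0.486 0.026 0.02 ] [0.036 0.029]
[ 0.484 -0.015  0.02 ] [ 0.021 -0.009]
[0.45  0.002 0.02 ] [-0.005  0.018]
the job is handed in; nothing more can be done
the job is handed in; nothing more can be done
```

The job is done and handed in. All three probes are home in the dock, and the start button was pressed and sprang back. It took about 89 s of the 210 s allowed.

- **What I did:** The scene held three probes and four plugs. I took the plugs out of sockets 0, 1 and 2 and laid them in the dish. The plug in socket 3 stayed where it was. The probes went into sockets 2, 1 and 0 in that order, and I pressed each one down.
- **Probes:** On pressing, the head tops read 94.8–94.9 mm above the worktop, against 95 mm for fully home.
- **Button:** It travelled about 6 mm, to its end stop, at a peak of about 13 N. The last picture shows it released.
- **Plugs in the dish:** All three lie inside it, with rough centres within 36 mm of its middle. One may be resting partly on another.
- **Other things:** The spice jar, tin and bottle look unmoved in the last pictures. The teaspoon was outside those crops and was not rechecked, though the arm did not work near it. I saw no knock to the dish or the stand.
- **Checks that disagreed:**
  - The reported TCP lies about 32.6 mm beyond the real fingertips. I found this by touching the worktop and the dock top, and corrected all heights for it.
  - The side camera put the socket mouths about 4 mm too far ahead (x). I used the positions found when gripping the plugs instead.

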